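Turn the gearbox over by hand, then hold its cover plate over the tapped holes

TASK

Before the gearbox is closed, turn its crank by hand through one full turn (either way) to feel that the gears run free. Then pick up the loose egg-shaped cover plate by its handle and hold it level about one centimetre above the open joint face, wide end over wide end, with its four holes lined up over the four tapped holes, so that I can start the screws. Do not let the cover touch the gearbox, leave the other things on the board where they are, and finish while holding the cover there: do not put it down or let go.

Things in the scene. Friction and masses are not known exactly. Their poses are not given: they have to be found in the camera images.
- gearbox: fixed grey cast gearbox, about 220 x 125 mm on plan, on the board. Origin: underside, below the centre of the larger gear; z up; x runs along the box from the crank to the wide end. Its open joint face (bare metal) lies at z = 46 mm, egg-shaped: radius 50 mm round the origin, 38 mm round x = -46 mm. The gears lie below the face. The crank's vertical axis is at x = -130 mm, y = 0; its top at z = 110 mm
- face_hole_a (a point): tapped hole a, 6.6 mm wide, centre of its mouth in the joint face: gearbox x = 27.3, y = +32.6, z = 46 mm
- face_hole_b (a point): tapped hole b, the same: gearbox x = 27.3, y = -32.6, z = 46 mm
- face_hole_c (a point): tapped hole c, the same: gearbox x = -65.6, y = -23.4, z = 46 mm
- face_hole_d (a point): tapped hole d, the same: gearbox x = -65.6, y = +23.4, z = 46 mm
- crank (a joint): angle of the crank, rad: 0 at the start (handle pointing along the gearbox's -x, away from the face), growing counter-clockwise seen from above; 6.28 or -6.28 is a full turn. It turns both ways without stops (about 2 N at the handle), stays where it is left, and its handle never reaches over the joint face
- crank_grip (a point): point on the axis of the crank's black upright handle, a round grip 19 mm in diameter and 47 mm high that revolves on its own pin, so a hand of fixed heading can hold it while the crank goes round. The point is 34 mm above the grip's lower end, 13 mm below its top, 96 mm above the gearbox's underside, and circles the crank's axis at 34 mm. The steel crank arm lies directly below the grip
- crank_axis (a point): point on the crank's axis at the height of crank_grip, fixed to the gearbox
- cover: loose egg-shaped metal cover plate, 134 x 100 x 6 mm, 0.24 to 0.4 kg, lying on the board, with four 9 mm through holes and a U-shaped pull handle on top. Origin: underside, below the middle of the handle (its centre of mass); z up; x points to its wide end, as the gearbox's does. In place, its axes are parallel to the gearbox's and its origin lies at gearbox x = -14 mm, y = 0
- cover_handle (a point): middle of the crossbar of the cover's handle, 39 mm above the plate's underside. The bar runs along the cover's x, 74 mm long, 12 mm wide (along y), 10 mm high, its top 44 mm above the underside; beneath it 28 mm of free space between two legs, each 10 mm thick, centred 32 mm either side of the middle
- cover_hole_a (a point): hole a of the cover, 9 mm wide, its centre at the underside; belongs over face_hole_a: cover x = 41.3, y = +32.6 mm
- cover_hole_b (a point): hole b of the cover, 9 mm wide, its centre at the underside; belongs over face_hole_b: cover x = 41.3, y = -32.6 mm
- cover_hole_c (a point): hole c of the cover, 9 mm wide, its centre at the underside; belongs over face_hole_c: cover x = -51.6, y = -23.4 mm
- cover_hole_d (a point): hole d of the cover, 9 mm wide, its centre at the underside; belongs over face_hole_d: cover x = -51.6, y = +23.4 mm
- board: plywood board, 375 x 550 mm, fixed over the cardboard bins; origin at the middle of its top, which lies 153 mm above the table. Everything of this job stands on it
- hex_key: bystander: black hex key, 28 x 78 x 8 mm, lying near the front edge of the board
- bearing_1: bystander: ball bearing, 44 mm across, 12 mm high, lying near the front edge of the board
- dial_indicator_a: bystander: dial indicator, 110 x 54 x 14 mm, lying near the front edge of the board
- screw_lid: fixed round metal lid, 66 mm across and 9 mm high, with the cover's screws in it, at the front right corner of the board; not to be used

How it is judged (in metres and radians):
On the way:
1. the crank has been turned through one full turn, either way ((value of joint crank above 6.15 rad or value of joint crank below -6.15 rad)), for 0.1 s.
At the end, for the whole second after the job is handed in: The cover is held by the gripper alone, still and level (within 4 degrees), its underside 4 to 20 mm above the joint face and not touching the gearbox, each of its four holes within 3 mm (seen from above) of its own tapped hole. A full turn counts from 352 degrees (horizontal distance between cover_hole_a and face_hole_a below 0.003 m and horizontal distance between cover_hole_b and face_hole_b below 0.003 m and horizontal distance between cover_hole_c and face_hole_c below 0.003 m and horizontal distance between cover_hole_d and face_hole_d below 0.003 m and z of cover in the frame of gearbox between 0.05 and 0.066 m and angle between cover's own z axis and vertical below 0.07 rad and contact force between the fingers and cover above 1 N and contact force between cover and gearbox below 0.2 N and linear speed of cover below 0.01 m/s and angular speed of cover below 0.08 rad/s); the arm keeps its last pose, push and grip.
It fails at once if the cover touches the gearbox (contact force between cover and gearbox above 1 N).
It fails at once if a bystander is moved more than 20 mm (distance of any of hex_key, bearing_1, dial_indicator_a from where it was at the start of the episode above 0.02 m).
It also fails if it takes over 72 s, if anything falls off the work surface, if the arm or the gripper's body presses on something with over 40 N, if the wrist force passes 120 N, or if a joint passes its speed limit or range.

ROBOT

A 6-joint arm with a two-finger parallel gripper is mounted at the origin on a cart in front of the work surface, level with it; the furniture and walls round the work are solid. World frame = base frame: x ahead of the robot, y to its left, z up, the work surface at z = 0. Lengths are in mm, angles in rad, forces in N, time in s.
With the tool pointing down it reaches from about 400 to 925 mm from the base axis. Payload 12.5 kg.
Tool frame: the origin (TCP) lies at the centre of the arm's flange, where the gripper is bolted on; the fingertips stand 190 mm ahead of it and the grasp point (between the pads) lies 171 mm ahead of it; z points along the fingers, y is the line along which they close (so a half turn about z gives the same grasp; the last joint's range is limited). The gripper opens to 95 mm and grips with 3 to 60 N. Pads are 20 mm wide; open, the fingers measure 119 mm over their backs; the gripper's body (75 mm by 180 mm) begins 59 mm behind the grasp point.
Start: joints at [-1.32, 0.491, 1.559, -0, 1.092, -0.106], TCP at [218.318, -585.63, 404.761] pointing down, gripper open.
Joint ranges: [-3.1, 3.1], [-0.84, 2.19], [0.05, 2.79], [-1.13, 4.28], [0.06, 2.93], [-2.69, 2.69]. Speed limits (rad/s): [2.22, 2.22, 2.79, 3.14, 3.14, 3.14].

INTERFACE

Orientations are given as [roll, pitch, yaw] about the fixed x, y, z axes, in that order (R = Rz(yaw) Ry(pitch) Rx(roll)).
In Python, from cell import env, read_camera, search_frame, cut_out gives the robot as it stands. The module is installed in compiled form; this text tells all that it offers.
- The arm moves only by the tool move_arm, never from a script. Its argument "commands" is a list of rows, each a list of 3 entries, a list of its own where there are three numbers: the shift along the world's x, y, z normalised to -1 to 1, where 1 is 0.03 m, then the turn about the world's z normalised to -1 to 1, where 1 is 0.08 rad, then the opening, from -1 (shut) to 1 (fully open), so that 0 is half open. A call has 1 to 20 rows; each row shifts and turns the commanded pose from where the row before left it; what a row does not reach is not made up. A row lasts 1/12 s, in which the tool goes at most 41.7 mm and 7.16 degrees, less where a joint would pass 70% of its speed; a pose out of reach is approached as far as the arm can. A call with a number of a shift or a turn outside -1 to 1 is refused whole. A call with a gripper value outside its range is refused whole. The fingers move at their own pace and stop on an object; the grip force is fixed at half the most. Time passes only in rows, so rows that do not move let the fingers close. It gives the time, the measured TCP pose, the force, the opening and the grip force at its end, in the units of the state.
- env.state(): the state, without advancing time (a new reading comes with each control period).
- read_camera(name): name is "side" or "top" or "wrist"; returns a dict with "image" (480x640x3 uint8, red, green, blue), "fx", "fy", "cx", "cy" (pixels), "rvec" (rotation vector, rad) and "tvec" (3), from world to camera coordinates, as OpenCV has them. Camera axes: x right, y down, z forward; pixel columns grow to the right and rows downward; lengths in mm; the calibration is good to about 2 mm. A picture is of the moment at which its call begins. There is no depth.
- env.job_done(): hands the job in; it is judged then, once.
Trained networks look in a picture, given as the dict that the camera call returned (one of the last four; its "shot" number tells which), for a name from the list of things; names that differ only in an ending like _2 or _b are one class to them, and where a whole thing is asked for, a point or a joint stands for the part that bears it (a point fixed in the world has none). Each returns a list of dicts, best first, with "confidence" (0 to 1); they miss things now and then, are a little off and sometimes report something else, mostly with a low value. They report only what shows in the picture. A call takes as long as a camera call.
- search_frame(thing, picture): "at" ([column, row] in pixels, amid what is visible of it).
- cut_out(thing, picture): "region" (480x640 bool, what is visible of it) and "at" ([column, row] in pixels, amid what is visible of it).
The state is a dict: "t": time; "joints": joint angles; "qvel": joint speeds; "tau": joint torques, N m; "eef_pos": TCP position; "tcp_rot": TCP orientation; "ft_force": force on the tool from outside, world axes, zero at the start; "moment": the same for the moment, N m; "opening": opening from 0.0 (shut) to 1.0 (fully open); "grip_force": force on a finger pad.
Only numpy, scipy, OpenCV 4.12 (cv2) and the standard library are available. Lean on these libraries where they do the work, as an engineer would, in place of code of your own. Each camera call takes 0.05 s, during which the arm holds its last target. There are 200 camera calls.

## Working session

There is one attempt and no reset: what is moved stays moved. The work goes in short steps, Python scripts to look and compute and a tool call to move; the robot and the scene stay as the last step left them, time stands still between calls to the robot, and variables do not carry over. Pictures are saved under pics/ and viewed, at most 10 in all, crops included, and the job is handed in when it is done.

Besides the shell and the picture viewer there is one more tool, called after "Call:" as name(argument=value, ...) on one line, values as JSON. move_arm: Moves the arm, as the interface text tells. Its arguments: {"type":"object","properties":{"commands":{"type":"array","items":{"type":"array"}}},"required":["commands"]}

```bash
mkdir -p pics
cat > h.py <<'E'
import numpy as np, cv2
from cell import env, read_camera, search_frame, cut_out
def ray(p,uv):
    R,_=cv2.Rodrigues(np.array(p["rvec"],float)); t=np.array(p["tvec"],float).ravel()
    d=R.T@np.array([(uv[0]-p["cx"])/p["fx"],(uv[1]-p["cy"])/p["fy"],1.]); c=-R.T@t
    return c,d
def atz(p,uv,z):
    c,d=ray(p,uv); return c+d*(z-c[2])/d[2]
def proj(p,X):
    K=np.array([[p["fx"],0,p["cx"]],[0,p["fy"],p["cy"]],[0,0,1.]])
    return cv2.projectPoints(np.array(X,float).reshape(-1,3),np.array(p["rvec"],float),np.array(p["tvec"],float),K,None)[0].reshape(-1,2)
def save(p,n): cv2.imwrite(f"pics/{n}.png",p["image"][:,:,::-1])
E
python3 - <<'E'
from h import *
s=env.state(); print(s["t"],s["eef_pos"],s["tcp_rot"],s["opening"],s["ft_force"])
for n in("top","side"):
    p=read_camera(n); save(p,n+"0"); c,_=ray(p,(0,0)); print(n,c.round())
    for th,z in (("crank_grip",249),("cover_handle",192),("cover",156),("gearbox",199),("face_hole_a",199),("cover_hole_a",159),("board",153),("hex_key",157),("bearing_1",160),("dial_indicator_a",160),("screw_lid",160)):
        for r in search_frame(th,p)[:5]: print(th,round(r["confidence"],2),np.round(r["at"],1),atz(p,r["at"],z).round(1))
E
```

```text
0.0 [ 218.30026704 -585.58462143  404.17482962] [-3.14051494e+00 -1.38332019e-04  3.56745833e-01] 0.9956202300414293 [-0.20435199 -0.30121423 -0.75688907]
top [ 378.    3. 1380.]
crank_grip 0.36 [307.3 247.7] [483.4  -2.2 249. ]
cover_handle 0.7 [236.3 236.5] [511.  143.3 192. ]
cover 0.79 [235.7 239.3] [509.1 148.7 156. ]
gearbox 0.86 [368.  224.1] [ 537.4 -126.8  199. ]
face_hole_a 0.86 [361.4 222.8] [ 540.  -113.2  199. ]
cover_hole_a 0.84 [233.6 238.5] [510.4 152.8 159. ]
board 0.96 [307.5 246.3] [495.3  -3.1 153. ]
hex_key 0.56 [392.5 303.9] [ 374.6 -181.9  157. ]
hex_key 0.32 [366.6 224.2] [ 542.8 -128.4  157. ]
bearing_1 0.81 [332.8 308.4] [364.8 -56.5 160. ]
dial_indicator_a 0.57 [274.2 306.1] [369.1  65.7 160. ]
dial_indicator_a 0.5 [234.9 237.3] [512.9 150.  160. ]
screw_lid 0.63 [423.4 310.5] [ 361.1 -246.2  160. ]
side [455. 775. 601.]
crank_grip 0.42 [320.8 187.4] [ 515.5 -219.1  249. ]
crank_grip 0.37 [395.7 286.6] [382.  197.1 249. ]
cover_handle 0.6 [304.  320.9] [513.7 209.1 192. ]
cover 0.92 [309.5 321.6] [509.9 160.7 156. ]
gearbox 0.71 [307.4 236.5] [532.8 -65.3 199. ]
face_hole_a 0.56 [306.  241.4] [533.6 -42.8 199. ]
face_hole_a 0.46 [386.8 258.7] [379.9  18.9 199. ]
cover_hole_a 0.71 [310.2 319.1] [509. 158. 159.]
cover_hole_a 0.56 [306.6 240.9] [ 540.3 -126.7  159. ]
cover_hole_a 0.27 [317.  188.9] [ 540.9 -459.8  159. ]
board 0.62 [321.2 302.5] [494.8 100.2 153. ]
board 0.2 [319.5 189.6] [ 534.6 -471.2  153. ]
bearing_1 0.87 [386.2 258.5] [373.8 -55.1 160. ]
bearing_1 0.65 [305.8 238.8] [ 542.8 -134.9  160. ]
bearing_1 0.36 [387.7 224.7] [ 359.5 -222.7  160. ]
dial_indicator_a 0.75 [396.9 291.5] [362.9  67.5 160. ]
dial_indicator_a 0.18 [309.6 240.9] [ 533.7 -125.   160. ]
screw_lid 0.72 [385.1 220.3] [ 364.  -248.1  160. ]
```

Run:
```python
import cv2
a=cv2.imread("pics/top0.png")[140:340,180:450]; cv2.imwrite("pics/top0c.png",cv2.resize(a,(800,593),interpolation=cv2.INTER_CUBIC))
```

```text
(no output)
```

View pics/top0c.png

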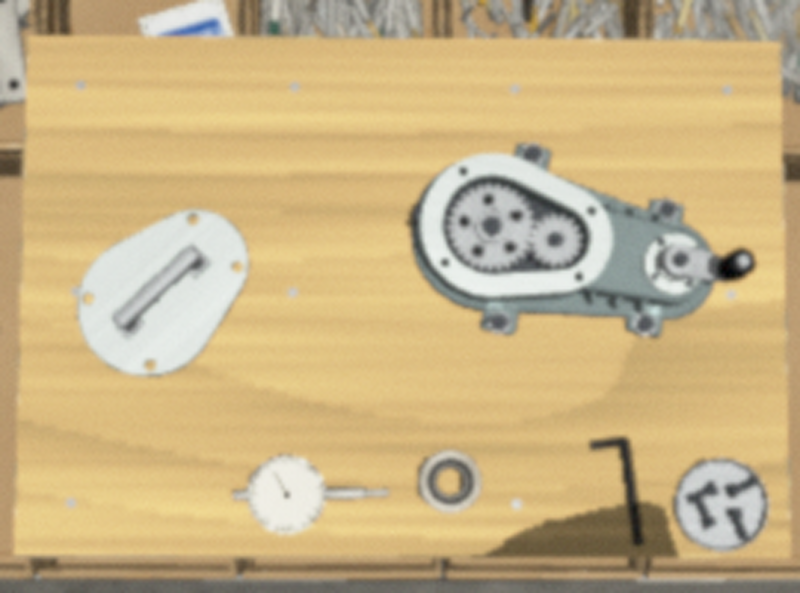

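View pics/side0.png

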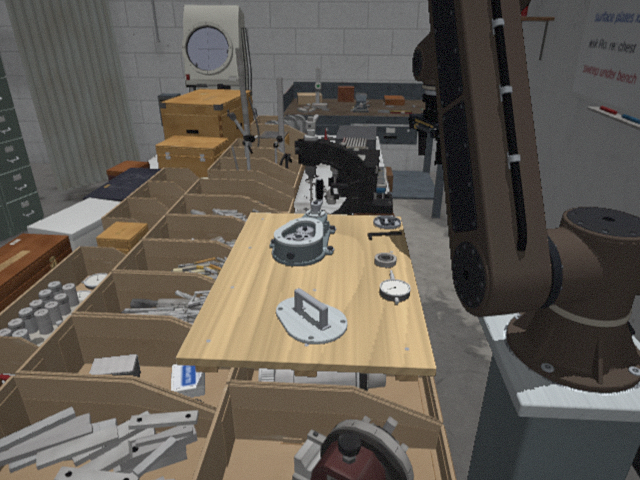

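The top picture shows the gearbox with its wide end to the left (+y) and the crank grip at about (430, 228). The cover is on the left, wide end lower-left. The hex key, bearing and dial lie along the front edge. I'll fit poses from the hole pixels.

```bash
cat >> h.py <<'E'
GH=np.array([[27.3,32.6,46],[27.3,-32.6,46],[-65.6,-23.4,46],[-65.6,23.4,46]])
CH=np.array([[41.3,32.6,6],[41.3,-32.6,6],[-51.6,-23.4,6],[-51.6,23.4,6]])  # top side
from scipy.optimize import least_squares
def fit(p,uv,M,z0,x0):
    def W(q): 
        c,s=np.cos(q[2]),np.sin(q[2]); return M@np.array([[c,s,0],[-s,c,0],[0,0,1]])+[q[0],q[1],z0]
    r=least_squares(lambda q:(proj(p,W(q))-uv).ravel(),x0,x_scale=[1,1,.01])
    return r.x,np.abs(r.fun).max()
def dark(p,uv,r=4):
    g=cv2.cvtColor(p["image"],cv2.COLOR_RGB2GRAY).astype(float); out=[]
    for u,v in uv:
        a=int(round(u))-r;b=int(round(v))-r; w=g[b:b+2*r+1,a:a+2*r+1]; w=np.clip(np.median(w)-20-w,0,None)
        y,x=np.mgrid[:2*r+1,:2*r+1]; out.append([a+(w*x).sum()/w.sum(),b+(w*y).sum()/w.sum()] if w.sum() else [u,v])
    return np.array(out)
E
python3 - <<'E'
from h import *
p=read_camera("top")
f=lambda L:np.array(L)/2.963+[180,140]
# a is +y side: gearbox x to left(world +y) => y axis = world -x = image down
g=f([(445,262),(463,171),(591,211),(579,276)])
c=f([(150,364),(88,297),(193,218),(237,266)])
for uv,M,x0 in((g,GH,[540,-110,1.4]),(c,CH,[510,150,2.3])):
    q,e=fit(p,uv,M,153,x0); print("try",q,e)
    q2,e2=fit(p,dark(p,uv,3),M,153,x0); print("dark",q2,e2)
q,e=fit(p,g,GH,153,[540,-110,1.4])
c_,s=np.cos(q[2]),np.sin(q[2]); print("crank axis",q[:2]-130*np.array([c_,s]),"grip",q[:2]-164*np.array([c_,s]))
print(atz(p,(430,228),262))
p=read_camera("wrist"); save(p,"w0"); c,d=ray(p,(320,240)); print(c,d)
E
```

```text
try [554.49373611 -82.0260825    1.37365101] 0.1622544845847642
dark [554.2235199  -81.67559432   1.36655181] 1.2027471357664012
try [511.06218081 150.7568366    2.32925761] 0.1670407911335019
dark [510.85704736 152.09630589   2.3502008 ] 1.6482795667930645
crank axis [ 529.03053924 -209.50794633] grip [ 522.3709339  -242.84935687]
[ 522.01121837 -240.73500765  262.        ]
[ 290.64203834 -557.3422486   384.60400298] [-0.26485825 -0.10872884 -0.95826871]
```

Call:
move_arm(commands=[[[0,0,1],0,1],[[0,0,1],0,1],[[0.3,0.3,1],0.5,1],[[0.6,0.7,0.2],1,1],[[0.7,0.75,0],1,1],[[0.7,0.75,0],1,1],[[0.7,0.75,0],1,1],[[0.7,0.75,0],1,1],[[0.7,0.75,0],1,1],[[0.7,0.75,0],1,1],[[0.7,0.75,0],1,1],[[0.7,0.75,0],1,1],[[0.7,0.75,0],1,1],[[0.7,0.75,0],1,1],[[0.7,0.75,0],1,1],[[0.7,0.75,0],1,1],[[0.7,0.75,0],0,1],[[0.3,0.7,0],0,1],[[0,0,0],0,1],[[0,0,0],0,1]])

```text
t: 2.97
eef_pos: [527.7, -241.3, 500.7]
tcp_rot: [-3.142, 0.0, 1.439]
ft_force: [-0.3, -0.3, 0.4]
opening: 0.997
grip_force: 0.0
```

Run:
```python
from h import *
s=env.state(); print(s["t"],s["eef_pos"],s["tcp_rot"],s["joints"])
p=read_camera("wrist"); save(p,"w1")
for r in search_frame("crank_grip",p)[:3]: print(r["confidence"],r["at"],atz(p,r["at"],249))
print(proj(p,[[522,-242,262],[522,-242,215]]))
q=[554.5,-82,1.374];c,s=np.cos(q[2]),np.sin(q[2])
print(proj(p,GH@np.array([[c,s,0],[-s,c,0],[0,0,1]])+[q[0],q[1],153]))
for r in search_frame("face_hole_a",p)[:6]: print(r["confidence"],r["at"],atz(p,r["at"],199))
```

```text
2.9667 [ 527.66483626 -241.26291235  500.72472943] [-3.14153686e+00  1.17065050e-04  1.43891590e+00] [-5.42655873e-01  3.44594332e-01  1.53643500e+00 -1.36101200e-04
  1.26056773e+00 -4.10733895e-01]
0.98 [313.0, 249.0] [ 525.21479422 -238.45670571  249.        ]
[[308.71364133 260.77618465]
 [309.99993435 240.29978024]]
[[280.5057958  -35.2829479 ]
 [375.20613087 -27.89040888]
 [349.5945734  113.50156784]
 [288.09350942 109.19872258]]
0.72 [320.2, 87.2] [ 544.83613091 -129.58479309  199.        ]
```

View pics/w1.png

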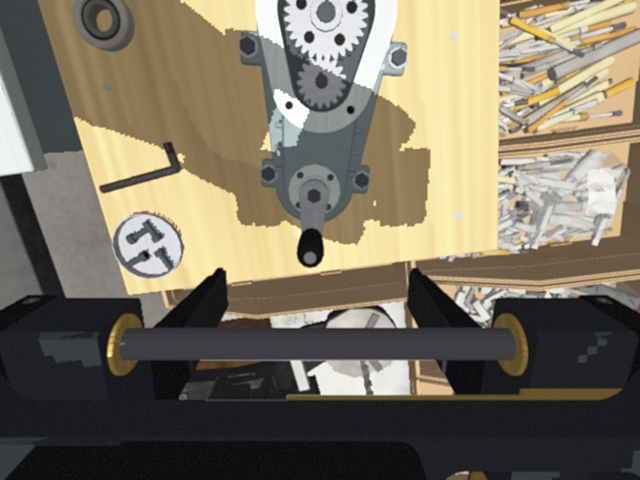

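The wrist view shows the grip top at (311, 257), the hub at (314, 195) and face holes c and d at (350, 110) and (289, 105). That puts the grip at about (523.5, -240), so I go down and close.

Call:
move_arm(commands=[[[-0.14,0.04,-0.6],0,1],[[0,0,-0.7],0,1],[[0,0,-0.7],0,1],[[0,0,-0.5],0,1],[[0,0,-0.2],0,1],[[0,0,0],0,-1],[[0,0,0],0,-1],[[0,0,0],0,-1],[[0,0,0],0,-1],[[0,0,0],0,-1],[[0,0,0],0,-1],[[0,0,0],0,-1]])

```text
t: 4.12
eef_pos: [523.1, -240.9, 420.1]
tcp_rot: [3.141, 0.0, 1.437]
ft_force: [0.3, 0.2, -0.3]
opening: 0.567
grip_force: 0.0
```

Call:
move_arm(commands=[[[0,0,0],0,-1],[[0,0,0],0,-1],[[0,0,0],0,-1],[[0,0,0],0,-1],[[0,0,0],0,-1],[[0,0,0],0,-1],[[0,0,0],0,-1],[[0,0,0],0,-1]])

```text
t: 4.78
eef_pos: [523.1, -240.9, 419.7]
tcp_rot: [-3.142, -0.0, 1.437]
ft_force: [-0.0, 0.0, 0.8]
opening: 0.199
grip_force: 30.0
```

Run:
```python
import numpy as np
from h import *
s=env.state(); print(s["eef_pos"],s["ft_force"],s["grip_force"],s["opening"])
# circle: start angle -pi/2-0.197 from world x; 24 rows of 15deg ccw
a0=1.374+np.pi
for n in range(25):
    a=a0+np.radians(15)*n; b=a0+np.radians(15)*(n+1)
    print(n,(34*np.array([np.cos(b)-np.cos(a),np.sin(b)-np.sin(a)])/30).round(2).tolist(), (34*np.array([np.cos(b)-np.cos(a0),np.sin(b)-np.sin(a0)])).round(1))
```

```text
[ 523.09675363 -240.92470242  419.74681438] [-0.01292333  0.02420752  0.77237506] 30.000122487545013 0.1987598985074256
0 [0.3, -0.02] [ 8.9 -0.6]
1 [0.29, 0.06] [17.6  1.1]
2 [0.27, 0.13] [25.5  5.1]
3 [0.22, 0.19] [32.2 10.9]
4 [0.16, 0.25] [37.1 18.3]
5 [0.1, 0.28] [40.  26.7]
6 [0.02, 0.3] [40.6 35.6]
7 [-0.06, 0.29] [38.8 44.3]
8 [-0.13, 0.27] [34.9 52.2]
9 [-0.19, 0.22] [29.1 58.9]
10 [-0.25, 0.16] [21.7 63.8]
11 [-0.28, 0.1] [13.3 66.7]
12 [-0.3, 0.02] [ 4.4 67.3]
13 [-0.29, -0.06] [-4.3 65.5]
14 [-0.27, -0.13] [-12.2  61.6]
15 [-0.22, -0.19] [-18.9  55.8]
16 [-0.16, -0.25] [-23.8  48.4]
17 [-0.1, -0.28] [-26.7  40. ]
18 [-0.02, -0.3] [-27.3  31.1]
19 [0.06, -0.29] [-25.6  22.4]
20 [0.13, -0.27] [-21.6  14.5]
21 [0.19, -0.22] [-15.8   7.8]
22 [0.25, -0.16] [-8.4  2.9]
23 [0.28, -0.1] [-0.  0.]
24 [0.3, -0.02] [ 8.9 -0.6]
```

Call:
move_arm(commands=[[[0.3,-0.02,0],0,-1],[[0.29,0.06,0],0,-1],[[0.27,0.13,0],0,-1],[[0.22,0.19,0],0,-1],[[0.16,0.25,0],0,-1],[[0.1,0.28,0],0,-1],[[0,0,0],0,-1],[[0,0,0],0,-1]])

```text
t: 5.45
eef_pos: [563.7, -213.2, 419.6]
tcp_rot: [-3.139, -0.001, 1.438]
ft_force: [-8.4, 2.4, 3.9]
opening: 0.198
grip_force: 30.0
```

Call:
move_arm(commands=[[[-0.03,0.3,0],0,-1],[[-0.07,0.29,0],0,-1],[[-0.13,0.27,0],0,-1],[[-0.19,0.22,0],0,-1],[[-0.25,0.16,0],0,-1],[[-0.28,0.1,0],0,-1],[[0,0,0],0,-1],[[0,0,0],0,-1]])

```text
t: 6.12
eef_pos: [533.8, -173.8, 419.8]
tcp_rot: [-3.141, -0.0, 1.437]
ft_force: [-0.9, -1.6, -1.1]
opening: 0.199
grip_force: 30.0
```

Call:
move_arm(commands=[[[-0.28,0.02,0],0,-1],[[-0.28,-0.06,0],0,-1],[[-0.25,-0.13,0],0,-1],[[-0.21,-0.19,0],0,-1],[[-0.16,-0.25,0],0,-1],[[-0.09,-0.28,0],0,-1],[[-0.02,-0.3,0],0,-1],[[0.06,-0.29,0],0,-1],[[0.13,-0.27,0],0,-1],[[0.19,-0.22,0],0,-1],[[0.25,-0.16,0],0,-1],[[0.28,-0.1,0],0,-1],[[0,0,0],0,-1],[[0,0,0],0,-1]])

```text
t: 7.28
eef_pos: [524.4, -241.1, 419.7]
tcp_rot: [3.14, 0.001, 1.437]
ft_force: [2.0, 0.9, 0.7]
opening: 0.192
grip_force: 30.0
```

Call:
move_arm(commands=[[[0.27,-0.01,0],0,-1],[[0.05,0,0],0,-1],[[0,0,0],0,-1],[[0,0,0],0,-1],[[0,0,0],0,1],[[0,0,0],0,1],[[0,0,0],0,1],[[0,0,0],0,1],[[0,0,0],0,1],[[0,0,0],0,1],[[0,0,0.6],0,1],[[0,0,1],0,1],[[0,0,1],0,1]])

```text
t: 8.37
eef_pos: [533.0, -241.3, 498.2]
tcp_rot: [-3.14, -0.001, 1.437]
ft_force: [1.5, 0.1, -0.0]
opening: 0.771
grip_force: 0.0
```

Run:
```python
from h import *
s=env.state(); print(s["t"],s["eef_pos"],s["tcp_rot"],s["opening"])
p=read_camera("wrist"); save(p,"w2")
for r in search_frame("crank_grip",p)[:3]: print(r["confidence"],r["at"],atz(p,r["at"],249))
```

```text
8.3667 [ 532.99765075 -241.26226594  498.16608783] [-3.13981507e+00 -7.70968426e-04  1.43674029e+00] 0.7710151989358528
0.82 [319.5, 248.5] [ 534.75088416 -237.58554471  249.        ]
```

View pics/w2.png

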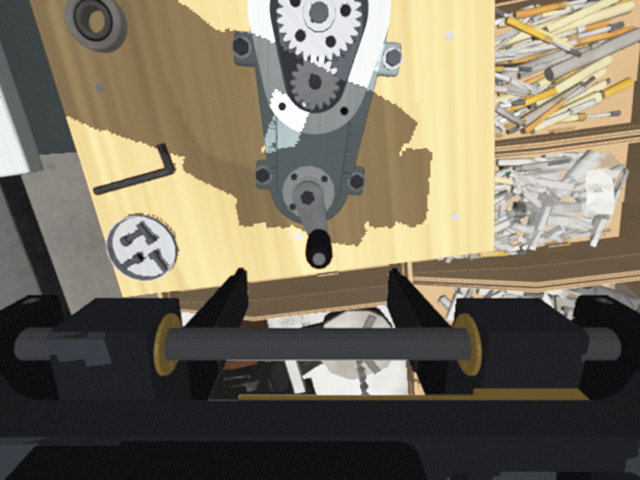

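The crank is about 15° past a full turn. Next stop is over the joint face, to measure its holes from close by.

Call:
move_arm(commands=[[[0,1,0.2],0,1],[[0.3,1,0],0,1],[[0.3,1,0],0,1],[[0,0.3,0],0,1],[[0,0,0],0,1],[[0,0,0],0,1]])

```text
t: 8.97
eef_pos: [551.0, -142.3, 503.4]
tcp_rot: [-3.141, 0.0, 1.438]
ft_force: [-0.6, 0.2, -0.1]
opening: 0.998
grip_force: 0.0
```

Run:
```python
from h import *
s=env.state(); print(s["t"],s["eef_pos"],s["tcp_rot"])
p=read_camera("wrist"); save(p,"w3")
q=[555.5,-79,1.374]; 
for k in range(4):
    c,s=np.cos(q[2]),np.sin(q[2])
    uv=proj(p,GH@np.array([[c,s,0],[-s,c,0],[0,0,1]])+[q[0],q[1],153])
    m=dark(p,uv,[11,9,7,6][k]); q,e=fit(p,m,GH,153,q); print(q,e,m.round(1).tolist())
```

```text
8.9667 [ 550.98930961 -142.2571724   503.41339469] [-3.14127838e+00  2.21246674e-04  1.43792466e+00]
[555.68839614 -78.6645418    1.37199703] 2.635367035738909 [[273.0, 115.2], [354.4, 124.0], [334.4, 235.4], [282.4, 230.1]]
[555.71928259 -78.43672054   1.3722465 ] 1.1135697456062417 [[271.8, 114.6], [356.3, 122.2], [335.1, 236.0], [280.9, 231.2]]
[555.55965611 -78.86517681   1.37290118] 0.497843893333453 [[272.2, 116.0], [356.4, 122.1], [335.0, 236.0], [280.0, 232.2]]
[555.52423368 -78.89633056   1.37247626] 0.3564122402444241 [[272.2, 116.1], [356.4, 122.1], [335.0, 235.9], [279.8, 232.4]]
```

View pics/w3.png

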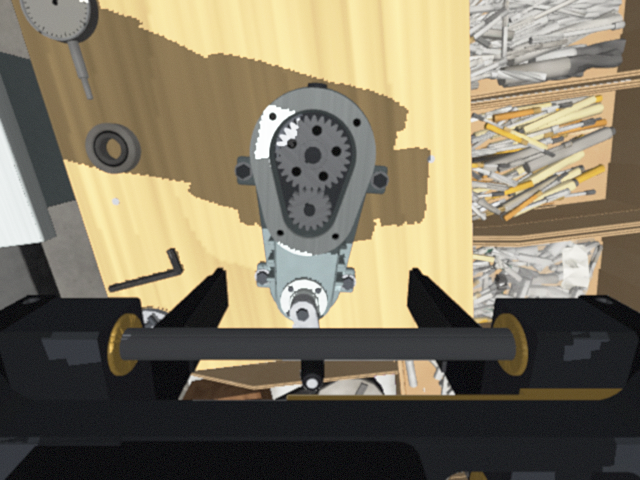

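Face holes sit at (272,116), (356,122), (335,236) and (280,232), so the gearbox is at (555.5, -78.9), yaw 1.3725. Now over to the cover.

Call:
move_arm(commands=[[[-0.1,0.5,0],0.9,1],[[-0.1,0.8,0],0.9,1],[[-0.1,0.8,0],0.9,1],[[-0.1,0.8,0],0.9,1],[[-0.1,0.8,0],0.9,1],[[-0.1,0.8,0],0.9,1],[[-0.1,0.8,0],0.9,1],[[-0.1,0.8,0],0.9,1],[[-0.1,0.8,0],0.9,1],[[-0.1,0.8,0],0.9,1],[[-0.1,0.8,0],0.9,1],[[-0.1,0.8,0],0.9,1],[[-0.1,0.5,0],0.3,1],[[0,0,0],0,1],[[0,0,0],0,1]])

```text
t: 10.27
eef_pos: [512.3, 151.1, 503.5]
tcp_rot: [-3.141, 0.0, 2.324]
ft_force: [0.2, -0.2, -0.0]
opening: 1.001
grip_force: 0.0
```

Run:
```python
from h import *
s=env.state(); print(s["t"],s["eef_pos"],s["tcp_rot"])
p=read_camera("wrist"); save(p,"w4")
q=[511.5,151.5,2.33]; 
for k in range(4):
    c,s=np.cos(q[2]),np.sin(q[2])
    uv=proj(p,CH@np.array([[c,s,0],[-s,c,0],[0,0,1]])+[q[0],q[1],153])
    m=dark(p,uv,[11,9,8,8][k]); q,e=fit(p,m,CH,153,q); print(q,e,m.round(1).tolist())
for r in search_frame("cover_handle",p)[:2]: print(r["confidence"],r["at"],atz(p,r["at"],192))
```

```text
10.2667 [512.32175896 151.14559724 503.53778647] [-3.14127818e+00  1.44734581e-04  2.32421198e+00]
[510.76341683 153.63351742   2.34913357] 4.185989288299822 [[280.4, 173.9], [351.0, 175.6], [343.3, 263.5], [292.8, 270.1]]
[510.36512905 154.15553068   2.36418258] 3.2150027280789004 [[279.7, 174.2], [351.3, 172.6], [343.8, 263.5], [293.3, 270.3]]
[510.43826759 154.14588942   2.3678484 ] 2.1032588453880408 [[279.3, 173.3], [350.7, 171.4], [344.9, 266.2], [293.5, 270.2]]
[510.11256629 154.34264416   2.36580926] 2.3049573273473243 [[279.0, 172.0], [350.5, 171.3], [344.9, 266.2], [293.5, 270.2]]
0.56 [317.6, 211.1] [502.2801377  163.71421817 192.        ]
```

View pics/w4.png

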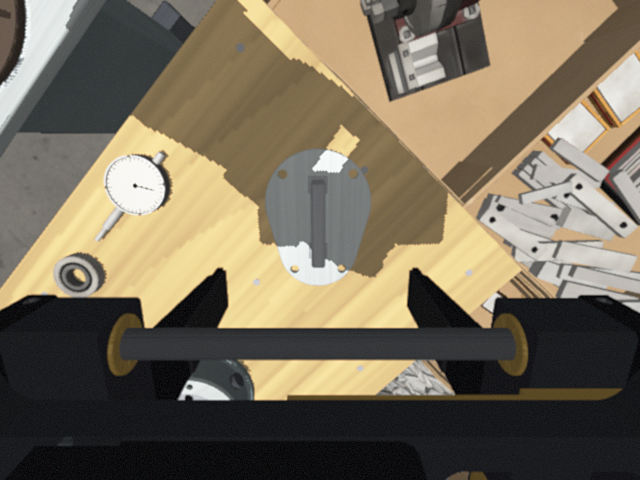

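Cover holes by eye are at (282,174), (353,174), (342,268) and (294,268), and the handle bar runs from (317,180) to (319,265). Refit with a saturation-based mask for the holes.

Run:
```python
from h import *
p=read_camera("wrist")
S=cv2.cvtColor(p["image"],cv2.COLOR_RGB2HSV)[:,:,1].astype(float)
m=[]
for u,v in((282,174),(353,174),(342,268),(294,268)):
    w=np.clip(S[v-6:v+7,u-6:u+7]-60,0,100); y,x=np.mgrid[-6:7,-6:7]; yy=(x**2+y**2<40); w=w*yy; m.append([u+(w*x).sum()/w.sum(),v+(w*y).sum()/w.sum()])
print(np.round(m,1).tolist())
for mm in(m,[(282,174),(353,174),(342,268),(294,268)]): print(fit(p,np.array(mm,float),CH,153,[511,152,2.33]))
for u,v in((317,178),(319,266)): print(atz(p,(u,v),197))
print(env.state()["eef_pos"])
```

```text
[[282.5, 173.0], [353.0, 172.5], [341.7, 266.9], [294.6, 267.5]]
(array([511.15849404, 154.33556799,   2.32963182]), np.float64(0.3852262904745203))
(array([511.68712617, 153.50430215,   2.32780466]), np.float64(0.4710820558550495))
[482.56714378 183.57017476 197.        ]
[536.02317397 129.06409934 197.        ]
[512.40082446 150.49452188 503.65905027]
```

Call:
move_arm(commands=[[[-0.04,0.11,-0.5],0.06,1],[[0,0,-0.9],0,1],[[0,0,-0.9],0,1],[[0,0,-0.9],0,1],[[0,0,-0.8],0,1],[[0,0,-0.5],0,1],[[0,0,-0.2],0,1],[[0,0,0],0,-1],[[0,0,0],0,-1],[[0,0,0],0,-1],[[0,0,0],0,-1],[[0,0,0],0,-1],[[0,0,0],0,-1],[[0,0,0],0,-1],[[0,0,0],0,-1],[[0,0,0],0,-1],[[0,0,0],0,-1],[[0,0,0],0,-1],[[0,0,0],0,-1],[[0,0,0],0,-1]])

```text
t: 12.08
eef_pos: [510.8, 155.1, 362.7]
tcp_rot: [-3.141, -0.0, 2.33]
ft_force: [-1.0, -1.0, -0.1]
opening: 0.148
grip_force: 0.6
```

Call:
move_arm(commands=[[[0,0,0],0,-1],[[0,0,0],0,-1],[[0,0,0],0,-1]])

```text
t: 12.33
eef_pos: [510.8, 155.0, 362.7]
tcp_rot: [-3.141, -0.0, 2.33]
ft_force: [-1.2, -1.6, 0.1]
opening: 0.122
grip_force: 30.0
```

Call:
move_arm(commands=[[[0,0,0.3],0,-1],[[0,0,0.7],0,-1],[[0,0,0.8],0,-1],[[0,0,0.8],0,-1],[[0,0,0.7],0,-1],[[0,0,0.4],0,-1],[[0,0,0],0,-1],[[0,0,0],0,-1],[[0,0,0],0,-1]])

```text
t: 13.08
eef_pos: [510.6, 155.0, 472.8]
tcp_rot: [-3.14, -0.001, 2.33]
ft_force: [-0.5, -0.1, -4.2]
opening: 0.123
grip_force: 30.0
```

Run:
```python
from h import *
s=env.state(); print(s["t"],s["eef_pos"],s["tcp_rot"],s["ft_force"],s["moment"],s["grip_force"])
p=read_camera("wrist"); save(p,"w5")
z=s["eef_pos"][2]-210
q=[*s["eef_pos"][:2],s["tcp_rot"][2]]; c,s=np.cos(q[2]),np.sin(q[2])
print(proj(p,CH@np.array([[c,s,0],[-s,c,0],[0,0,1]])+[q[0],q[1],z]))
```

```text
13.0833 [510.62451602 155.02047634 472.84048854] [-3.14042050e+00 -8.89289141e-04  2.32957570e+00] [-0.51913726 -0.09741545 -4.19895971] [ 0.04106904 -0.14822222 -0.00110905] 29.999290108680725
[[254.82932264 207.30306352]
 [376.95989022 207.43002322]
 [354.46998132 357.96262958]
 [277.33840494 357.87862108]]
```

View pics/w5.png

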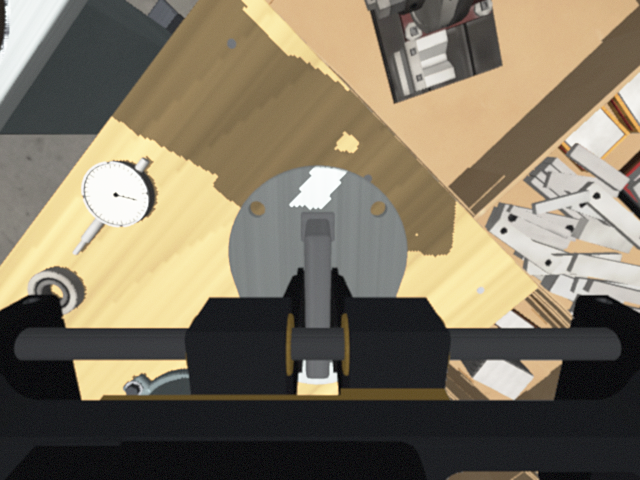

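The cover hangs in the grip. Its a/b holes are at (257,209) and (378,209), within 1 mm of prediction. Carry it over the face at this height, then check before lowering.

Call:
move_arm(commands=[[[0.05,-0.25,0],-0.3,-1],[[0.09,-0.5,0],-0.6,-1],[[0.09,-0.6,0],-0.8,-1],[[0.09,-0.6,0],-0.8,-1],[[0.09,-0.6,0],-0.8,-1],[[0.09,-0.6,0],-0.8,-1],[[0.09,-0.6,0],-0.8,-1],[[0.09,-0.6,0],-0.8,-1],[[0.09,-0.6,0],-0.8,-1],[[0.09,-0.6,0],-0.8,-1],[[0.09,-0.6,0],-0.8,-1],[[0.09,-0.6,0],-0.8,-1],[[0.09,-0.6,0],-0.8,-1],[[0.09,-0.5,0],-0.8,-1],[[0.09,-0.35,0],-0.8,-1],[[0.07,-0.02,0],-0.66,-1],[[0,0,0],0,-1],[[0,0,0],0,-1],[[0,0,0],0,-1]])

```text
t: 14.72
eef_pos: [552.1, -91.5, 473.3]
tcp_rot: [-3.141, -0.0, 1.374]
ft_force: [-0.1, -0.5, -3.6]
opening: 0.127
grip_force: 30.0
```

Run:
```python
from h import *
s=env.state(); print(s["t"],s["eef_pos"],s["tcp_rot"],s["ft_force"],s["moment"],s["grip_force"])
t=read_camera("top"); save(t,"t6"); d=read_camera("side"); save(d,"s6")
a=cv2.resize(t["image"][170:270,300:460],(800,500),interpolation=cv2.INTER_CUBIC); cv2.imwrite("pics/t6c.png",a[:,:,::-1])
z=s["eef_pos"][2]-210
p=read_camera("wrist"); save(p,"w6")
print(proj(d,[[552.7,-92.6,z],[552.7,-92.6,199]]))
```

```text
14.7167 [552.12087669 -91.54431787 473.34354878] [-3.14083800e+00 -5.12577264e-05  1.37419702e+00] [-0.12399004 -0.4562764  -3.61770987] [-0.01072639 -0.05924587 -0.0469316 ] 29.999365210533142
[[298.35498724 201.3192208 ]
 [298.92973874 230.52069829]]
```

Run:
```python
import cv2,numpy as np
w=cv2.imread("pics/w6.png")[150:300,180:440]; s=cv2.imread("pics/s6.png")[140:290,220:400]
a=cv2.resize(w,(520,300),interpolation=cv2.INTER_CUBIC); b=cv2.resize(s,(360,300),interpolation=cv2.INTER_CUBIC)
o=np.zeros((600,520,3),np.uint8); o[:300]=a; o[300:,:360]=b; cv2.imwrite("pics/m6.png",o)
```

```text
(no output)
```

View pics/m6.png

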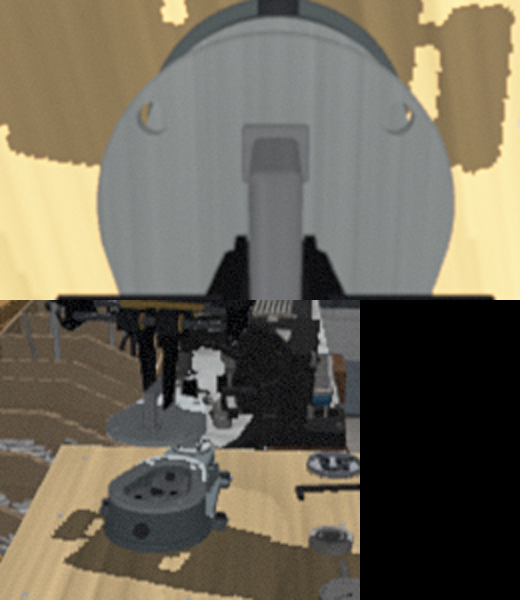

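The cover hangs level above the gearbox and looks symmetric over it. Lowering it.

Call:
move_arm(commands=[[[0,0,-0.3],0,-1],[[0,0,-0.4],0,-1],[[0,0,-0.4],0,-1],[[0,0,-0.3],0,-1],[[0,0,-0.2],0,-1],[[0,0,-0.1],0,-1],[[0,0,0],0,-1],[[0,0,0],0,-1]])

```text
t: 15.53
eef_pos: [552.3, -91.5, 423.0]
tcp_rot: [3.141, 0.0, 1.373]
ft_force: [0.4, 0.3, -3.2]
opening: 0.124
grip_force: 30.0
```

Run:
```python
from h import *
s=env.state(); print(s["t"],s["eef_pos"],s["tcp_rot"],s["ft_force"],s["moment"],s["grip_force"])
p=read_camera("wrist"); save(p,"w7"); d=read_camera("side"); save(d,"s7"); t=read_camera("top"); save(t,"t7")
r=lambda i,a,b,c,e,sz:cv2.resize(i["image"][a:b,c:e],sz,interpolation=cv2.INTER_CUBIC)
o=np.zeros((600,800,3),np.uint8)
o[:300,:400]=r(p,175,235,215,295,(400,300)); o[:300,400:]=r(p,175,235,340,420,(400,300))
o[300:,:400]=r(d,180,270,250,370,(400,300)); o[300:,400:]=r(t,185,257,320,416,(400,300))
cv2.imwrite("pics/m7.png",o[:,:,::-1])
z=s["eef_pos"][2]-210
Rg=lambda q,M,z:M@np.array([[np.cos(q),np.sin(q),0],[-np.sin(q),np.cos(q),0],[0,0,1]])+z
print("face a,b",proj(p,Rg(1.3725,GH,[555.5,-78.9,153]))[:2])
print("cover a,b top",proj(p,Rg(1.3725,CH,[552.8,-92.6,z]))[:2])
print("under",proj(p,Rg(1.3725,CH-[0,0,6],[552.8,-92.6,z]))[:2])
```

```text
15.5333 [552.3170636  -91.53734751 422.99643516] [3.14115999e+00 4.02100932e-05 1.37287261e+00] [ 0.35002254  0.30727573 -3.23009966] [-0.03222525 -0.12074744 -0.01775135] 29.999351799488068
face a,b [[262.84490828 202.62704197]
 [373.45321084 202.72973188]]
cover a,b top [[257.43498621 209.48828281]
 [379.40591321 209.59561208]]
under [[259.19888342 207.26630624]
 [377.52439471 207.37228432]]
```

View pics/m7.png

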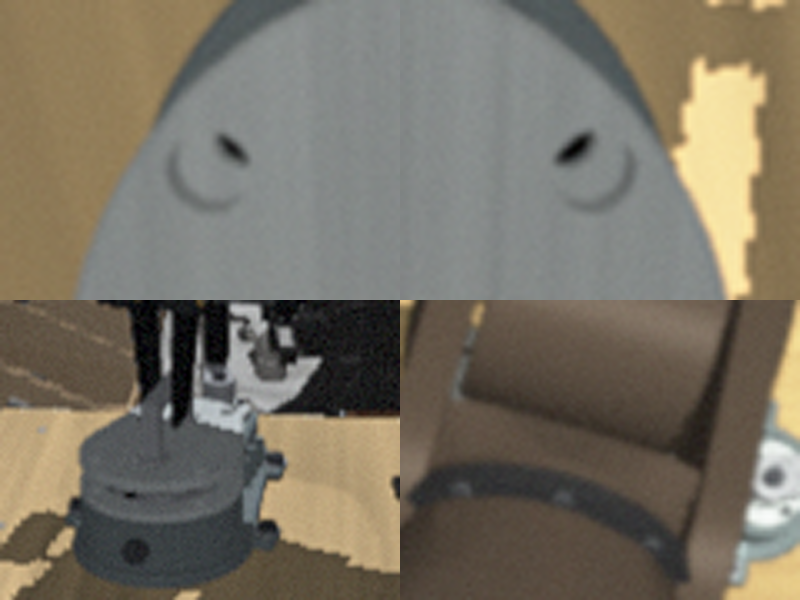

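Each tapped hole shows as a crescent inside its cover hole, symmetric left and right and where predicted to about 0.5 mm. The cover is level and clear of the face. A small final lowering, then hand in.

Call:
move_arm(commands=[[[0,0,-0.08],0,-1],[[0,0,0],0,-1],[[0,0,0],0,-1],[[0,0,0],0,-1],[[0,0,0],0,-1],[[0,0,0],0,-1],[[0,0,0],0,-1]])

```text
t: 16.27
eef_pos: [552.2, -91.5, 420.4]
tcp_rot: [3.141, 0.0, 1.373]
ft_force: [-0.0, 0.2, -3.4]
opening: 0.128
grip_force: 30.0
```

```bash
python3 -c "
from cell import env
s=env.state();print(s['eef_pos'],s['grip_force'],s['ft_force']);print(env.job_done())"
```

```text
[552.24261159 -91.54606203 420.38681989] 29.9993759393692 [-2.38499445e-03  2.12943535e-01 -3.44126051e+00]
the job is handed in; nothing more can be done
None
```

I turned the crank a full turn plus about 15°, and the arm is now holding the cover level about 11 mm above the joint face, wide end over wide end. Holes a and b line up to within about 1 mm by the wrist camera; c and d were hidden by the gripper. I handed the job in at 16.3 s, and no verdict came back.

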